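# Centre the egg cup on its stand

## Task

The egg cup, with a boiled egg loose in it, stands right at the edge of its little round wooden stand. The cup is wobbly: nudge its foot from outside with light taps of the fingertips until the whole foot stands inside the dark ring in the middle of the stand, the egg still in the cup. Do not lift the cup, take it between the fingers, tip it or push it off, do not touch the egg, and leave the stand and the things round it where they are.

Things in the scene. Friction and masses are not known exactly. Their poses are not given: they have to be found in the camera images.
- stand: loose turned wooden stand, 0.7 kg: flat round top of 120 mm diameter, 12 mm thick, its upper face 55 mm above the worktop, on a narrow stem and a 92 mm round foot. A dark ring, inlaid flush (no step), of 76 mm inner and 82 mm outer diameter, is concentric with the top. Origin: centre of the underside, on the axis, z up. Round, so its yaw does not matter
- egg_cup: loose white ceramic egg cup, 0.13 kg, on the stand's top, 26 to 33 mm off-centre in any direction. Round; its crowned underside rests on a 20 mm circle, so it rocks when pushed high or struck. Foot of 58 mm diameter with an upright edge from 5 to 12 mm height (push here), 30 mm waist, bowl 50 mm wide at the rim, 40 mm high: an upright finger meets the foot first. Slides at 1 to 2 N. Origin: centre of the underside, z up
- egg_center (a point): middle of the thickest part of a brown boiled egg, 41 mm thick and 53 mm long, that stands upright and loose in the egg cup (it can rock); the point is 20 mm above the egg's lower end and about 41 mm above the underside of the cup; the egg's top is about 73 mm above the underside of the cup
- egg: the egg itself (see point egg_center); origin at its lower end, z up along its length
- mug: white mug, 82 x 113 x 97 mm, bystander on the near right; origin at the centre of its underside
- teaspoon: metal teaspoon, 130 x 27 x 11 mm, bystander lying on the near left; origin at the centre of its underside
- egg_box: closed grey egg carton, 106 x 155 x 72 mm, bystander on the far left; origin at the centre of its underside
- pepper_mill: dark wooden pepper mill, 72 mm thick, 232 mm tall, bystander on the far right; origin at the centre of its underside
Things that resemble listed ones, but are neither listed nor needed, are in the scene too. What is shaped like the egg_cup but pink is not meant.

How it is judged:
By the outcome, as a careful person would: the job done as asked, in the order asked, and still so for the second after the job is handed in, with the robot touching nothing.
It also fails if it takes over 48 s, if anything falls off the work surface, if the arm or the gripper's body presses on something with over 40 N, if the wrist force passes 120 N, or if a joint passes its speed limit or range.

## Robot

A 6-joint arm with a two-finger parallel gripper is mounted at the origin on the work surface; the furniture and walls round the work are solid. World frame = base frame: x ahead of the robot, y to its left, z up, the work surface at z = 0. Lengths are in m, angles in rad, forces in N, time in s.
With the tool pointing down it reaches from about 0.35 to 0.775 m from the base axis. Payload 5.5 kg.
Tool frame: the origin (TCP) lies between the finger pads; the fingertips stand 8 mm ahead of it and the grasp point (between the pads) lies 11 mm behind it; z points along the fingers, y is the line along which they close (so a half turn about z gives the same grasp; the last joint's range is limited). The gripper opens to 85 mm and grips with 20 to 120 N. Pads are 22 mm wide; open, the fingers measure 114 mm over their backs; the gripper's body (76 mm by 85 mm) begins 54 mm behind the grasp point. The pads swing forward as they close: fully open they stand 13 mm farther back than shut.
Start: joints at [-1.349, 0.313, 0.046, 1.304, 0, 1.431], TCP at [0.204, -0.538, 0.239] pointing down, gripper open.
Joint ranges: [-2.76, 2.76], [-0.86, 1.69], [-1.03, 1.26], [-2.2, 2.34], [-1.47, 1.5], [-3.14, 3.14]. Speed limits (rad/s): [2.57, 2.57, 3.14, 3.14, 3.14, 3.14].

## Interface

Orientations are given as a unit quaternion [w, x, y, z].
In Python, from workcell import status, vision, job gives the robot as it stands. The module is installed in compiled form; this text tells all that it offers.
- The arm moves only by the tool apply_moves, never from a script. Its argument "moves" is one flat list of numbers, 6 for each row, row after row: the shift along the world's x, y, z in units of 25 mm (1.0 is 25 mm), then the turn, a rotation vector about the world's x, y, z in rad. In form: [x, y, z, rx, ry, rz, x, y, z, rx, ry, rz, ...]. A call has 1 to 20 rows; each row is the pose to reach, as a shift and turn from the pose commanded when the call began; what a row does not reach only later rows make up. A row lasts 1/12 s, in which the tool goes at most 41.7 mm and 7.16 degrees, less where a joint would pass 70% of its speed; a pose out of reach is approached as far as the arm can. A call with a gripper value outside its range is refused whole. "claw" is the opening in per cent of the stroke, from 0 (shut) to 100 (fully open), set as the call begins (left out, the last holds). The fingers move at their own pace and stop on an object; "newtons" is the grip in N (left out, the last holds). Time passes only in rows, so rows that repeat a pose let the fingers close. It gives the time, the measured TCP pose, the force, the opening and the grip force at its end, in the units of the state.
- status.get_state(): the state, without advancing time (a new reading comes with each control period).
- vision.read_camera(name): name is "side" or "top" or "wrist"; returns a dict with "image" (420x560x3 uint8, blue, green, red), "camera_matrix" (3x3 intrinsics, pixels), "camera_from_world" (4x4, takes a point from world to camera coordinates). Camera axes: x right, y down, z forward; pixel columns grow to the right and rows downward; lengths in m; the calibration is good to about 2 mm. A picture is of the moment at which its call begins. There is no depth.
- job.hand_in(): hands the job in; it is judged then, once.
The state is a dict: "clock": time; "joint_pos": joint angles; "qvel": joint speeds; "tau": joint torques, N m; "tcp_pos": TCP position; "orientation": TCP orientation; "wrist_force": force on the tool from outside, world axes, zero at the start; "ft_torque": the same for the moment, N m; "finger_gap": finger opening in m; "grip_force": force on a finger pad.
Only numpy, scipy, OpenCV 4.12 (cv2) and the standard library are available. Lean on these libraries where they do the work, as an engineer would, in place of code of your own. Each camera call takes 0.05 s, during which the arm holds its last target. There are 200 camera calls.

## Working session

There is one attempt and no reset: what is moved stays moved. The work goes in short steps, Python scripts to look and compute and a tool call to move; the robot and the scene stay as the last step left them, time stands still between calls to the robot, and variables do not carry over. Pictures are saved under pics/ and viewed, at most 10 in all, crops included, and the job is handed in when it is done.

Besides the shell and the picture viewer there is one more tool, called after ">>>" as a command line: name --argument value ..., lists and objects as JSON in quotes. apply_moves: Moves the arm, as the interface text tells. Its arguments: {"type":"object","properties":{"moves":{"type":"array","items":{"type":"number"}},"claw":{"type":"number"},"newtons":{"type":"number"}},"required":["moves"]}

```bash
mkdir -p pics; cat > h.py <<'E'
import numpy as np, cv2
from workcell import status, vision, job
def cam(n):
    d=vision.read_camera(n); return d["image"].copy(),np.array(d["camera_matrix"]),np.array(d["camera_from_world"])
def ray(K,T,u,v,z):
    R,t=T[:3,:3],T[:3,3]; c=-R.T@t; d=R.T@np.linalg.solve(K,[u,v,1]); return c+d*(z-c[2])/d[2]
def proj(K,T,p):
    q=K@(T[:3,:3]@np.array(p)+T[:3,3]); return q[:2]/q[2]
E
python3 - <<'E'
from h import *
ims=[]
for n in("side","top"):
    i,K,T=cam(n); cv2.imwrite(f"pics/{n}0.png",i); print(n,K.tolist(),(-T[:3,:3].T@T[:3,3]).round(3),T[2,:3].round(2))
s=status.get_state();print(s["clock"],s["tcp_pos"],s["orientation"],s["wrist_force"],s["finger_gap"])
E
```

```text
side [[523.9570704047047, 0.0, 274.15746467905376], [0.0, 523.9570704047047, 202.80640048748484], [0.0, 0.0, 1.0]] [-0.072  1.019  0.761] [ 0.44 -0.76 -0.48]
top [[411.5639914823289, 0.0, 272.9884848624714], [0.0, 411.5639914823289, 201.80158162069236], [0.0, 0.0, 1.0]] [3.860e-01 1.000e-03 1.247e+00] [ 0.13 -0.03 -0.99]
0.1 [ 0.20340056 -0.53733751  0.23847792] [-8.34519007e-04  9.83682789e-01  1.79909621e-01 -4.80332119e-05] [0.75701496 0.41525773 0.42396603] 0.08541324117962612
```

View pics/top0.png

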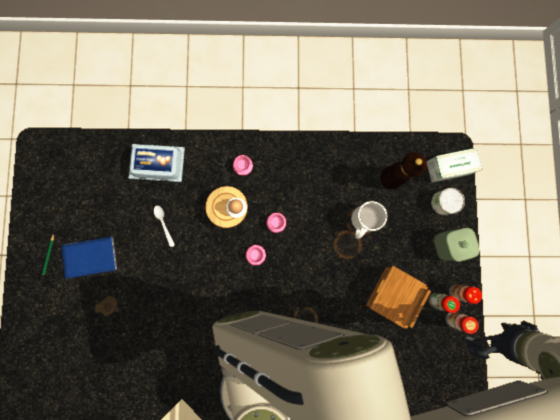

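View pics/side0.png

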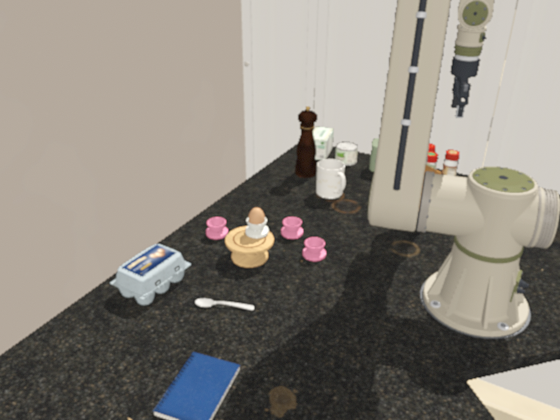

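The top view shows the stand at about (226,207) with the cup on its right side, at about (236,207). Three pink cups stand around it. Next I'll zoom in.

```bash
python3 - <<'E'
from h import *
a=cv2.imread("pics/top0.png")[182:232,201:251]; b=cv2.imread("pics/side0.png")[200:270,215:285]
cv2.imwrite("pics/z0.png",np.hstack([cv2.resize(a,(400,400),interpolation=cv2.INTER_CUBIC),cv2.resize(b,(400,400),interpolation=cv2.INTER_CUBIC)]))
i,K,T=cam("top")
for n,u,v,z in[("stand",226,207,.055),("pinkL",243,165,.03),("pinkR",276,222,.03),("pinkN",256,255,.03),("cuprim",236,206,.095),("mug",370,217,.09)]: print(n,ray(K,T,u,v,z).round(3))
E
```

```text
stand [0.525 0.104 0.055]
pinkL [0.656 0.057 0.03 ]
pinkR [ 0.484 -0.043  0.03 ]
pinkN [0.387 0.016 0.03 ]
cuprim [0.524 0.072 0.095]
mug [ 0.495 -0.308  0.09 ]
```

View pics/z0.png

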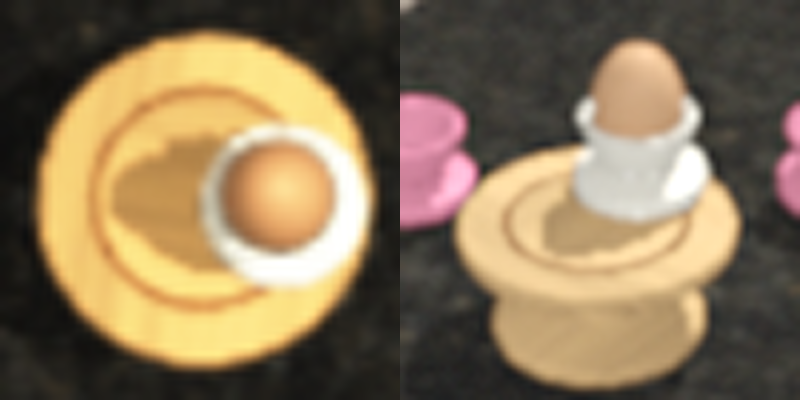

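The zoom shows the stand centre at crop position (203,198) and the foot at about (290,209). That puts the cup about 31 mm off-centre toward -y and slightly toward -x. I'll close the fingers and move to a spot above and to the right of it, to look from close by.

>>> apply_moves --moves '[1,2,1,0,0,0.12,2,4,1,0,0,0.24,3,5.5,1,0,0,0.36,4,7,1,0,0,0.48,5,9,1,0,0,0.6,6,10.5,1,0,0,0.7,7,12,1,0,0,0.8,8,14,1,0,0,0.9,9,15.5,1,0,0,1.0,10,17.5,1,0,0,1.1,11,19,1,0,0,1.1,12,20.5,1,0,0,1.1,12.7,21,1,0,0,1.1,12.7,21,1,0,0,1.1,12.7,21,1,0,0,1.1,12.7,21,1,0,0,1.1]' --claw 0

```text
clock: 1.48
tcp_pos: [0.5237, -0.0081, 0.2636]
orientation: [-0.0, 0.742, 0.67, 0.001]
wrist_force: [-1.2, 0.5, -0.5]
finger_gap: 0.0001
grip_force: 0.0
```

```bash
python3 - <<'E'
from h import *
s=status.get_state();print(s["clock"],s["tcp_pos"],s["orientation"],s["joint_pos"],s["wrist_force"],s["finger_gap"])
i,K,T=cam("wrist"); j,_,_=cam("side"); np.savez("w1",i=i,K=K,T=T); print((-T[:3,:3].T@T[:3,3]).round(3),T[:3,:3].round(2).tolist())
cv2.imwrite("pics/w1.png",np.hstack([i,cv2.resize(j[:300,150:450],(240,240)).copy() if 0 else np.vstack([cv2.resize(j[60:270,180:300],(240,420))])]))
E
```

```text
1.4833 [ 0.52366733 -0.00806759  0.26363883] [-2.70450523e-04  7.42491928e-01  6.69854147e-01  1.04172896e-03] [-0.16986885  0.20638124 -0.03611535  1.32743598  0.00197163  1.50369895] [-1.16308278  0.48737042 -0.4707066 ] 9.195379417179433e-05
[0.53  0.065 0.398] [[0.99, -0.1, 0.0], [-0.1, -0.95, 0.29], [-0.03, -0.29, -0.96]]
```

View pics/w1.png

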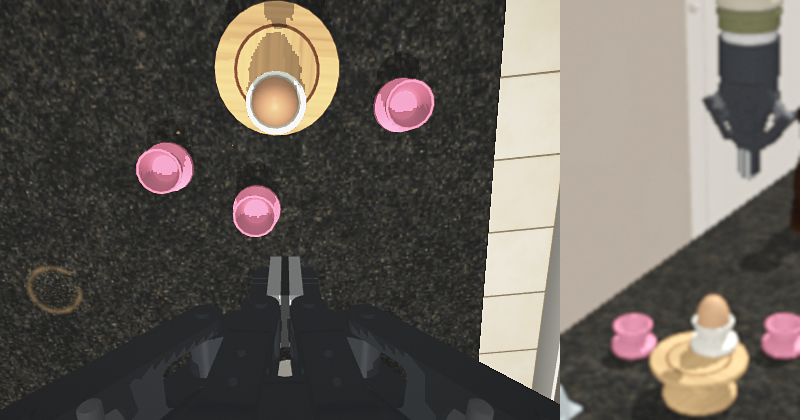

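The wrist view looks ahead of the fingers. The stand is at about (277,68) and the cup at about (275,103). Pink cups are at (404,105), (165,168) and (256,211). I'll fit projected outlines to both the stand and the cup.

```bash
cat >> h.py <<'E'
from scipy.optimize import minimize
A=np.linspace(0,2*np.pi,60)
def circ(x,y,r,z): return [(x+r*np.cos(a),y+r*np.sin(a),z) for a in A]
def hullmask(P,sh):
    m=np.zeros(sh,np.uint8); cv2.fillConvexPoly(m,cv2.convexHull(np.round(np.array(P)*16).astype(np.int32)),255,cv2.LINE_AA,4); return m/255.
def fit(mask,K,T,rings,x0):
    def f(p): 
        M=hullmask([proj(K,T,q) for r,z in rings for q in circ(p[0],p[1],r,z)],mask.shape); return np.abs(M-mask).sum()
    o=minimize(f,x0,method="Nelder-Mead",options=dict(initial_simplex=np.array([x0,x0+[.01,0],x0+[0,.01]]),xatol=1e-4,fatol=.5)); return o.x,o.fun,f
def big(m,seed=None):
    n,l,s,c=cv2.connectedComponentsWithStats(m.astype(np.uint8),connectivity=8)
    k=1+np.argmin([np.hypot(*(c[j]-seed))+ (1e4 if s[j,4]<150 else 0) for j in range(1,n)])
    P=cv2.findContours((l==k).astype(np.uint8),cv2.RETR_EXTERNAL,cv2.CHAIN_APPROX_NONE)[0]
    h=cv2.convexHull(np.vstack(P)); o=np.zeros(m.shape,np.uint8); cv2.fillConvexPoly(o,h,1); return o
def measure(i,K,T,st=(.525,.104),cu=(.522,.072)):
    hsv=cv2.cvtColor(i,cv2.COLOR_BGR2HSV); H,S,V=[hsv[...,k].astype(int) for k in range(3)]
    ys,xs=np.mgrid[:i.shape[0],:i.shape[1]]
    ps=proj(K,T,(*st,.055)); pc=proj(K,T,(*cu,.075)); R=.09*K[0,0]/(T[:3,:3]@[*st,.06]+T[:3,3])[2]
    near=np.hypot(xs-ps[0],ys-ps[1])<R
    wood=(H>8)&(H<32)&(S>60)&(V>90)&near; white=(S<60)&(V>110)&near
    s,e,_=fit(big(wood|white,ps),K,T,[(.06,.055),(.06,.045)],np.array(st))
    c,e2,_=fit(big(white,pc),K,T,[(.029,.060),(.029,.067),(.025,.095)],np.array(cu))
    print("stand",s.round(4),e,"cup",c.round(4),e2,"off mm",((c-s)*1e3).round(1),np.hypot(*(c-s)).round(4)); return s,c
E
python3 - <<'E'
from h import *
d=np.load("w1.npz");s,c=measure(d["i"],d["K"],d["T"])
i,K,T=d["i"].copy(),d["K"],d["T"]
for x,y,r,z in[(*s,.06,.055),(*s,.0395,.055),(*c,.029,.06),(*c,.025,.095)]:
    cv2.polylines(i,[np.int32([proj(K,T,q) for q in circ(x,y,r,z)])],1,(0,255,0),1)
cv2.imwrite("pics/w1f.png",cv2.resize(i[0:140,200:360],None,fx=4,fy=4))
for n in("side","top"): measure(*cam(n))
E
```

```text
stand [0.5271 0.1038] 294.79215686274506 cup [0.5232 0.0749] 151.69019607843137 off mm [ -3.9 -28.9] 0.0292
stand [0.5223 0.1086] 940.0078431372549 cup [0.5216 0.074 ] 53.31372549019608 off mm [ -0.7 -34.6] 0.0346
stand [0.5134 0.097 ] 994.3294117647058 cup [0.4993 0.036 ] 270.12549019607843 off mm [-14.1 -60.9] 0.0625
```

View pics/w1f.png

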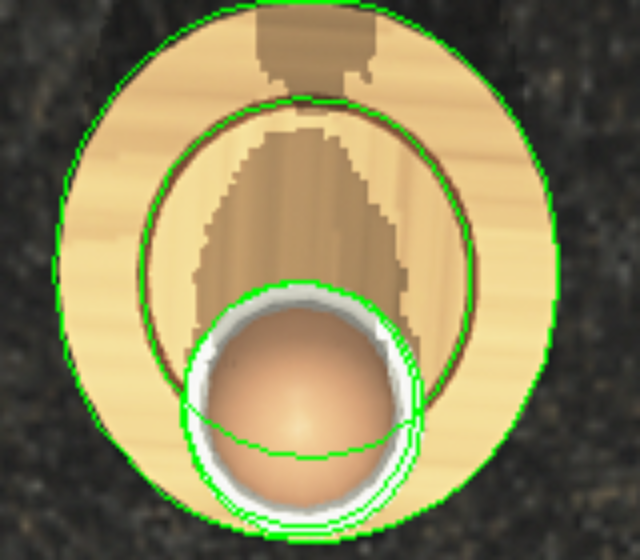

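The outlines fit the wrist image well: stand (0.527,0.104), cup (0.5235,0.0745). The top view's fit is off because the arm blocks it. Next I'll lean the tool back about 12° and go down partway, on the -y side of the cup.

>>> apply_moves --moves '[0,0.2,-0.5,0.1,-0.015,0,-0.1,0.5,-1.5,0.208,-0.028,0,-0.2,0.8,-2.8,0.208,-0.028,0,-0.3,1,-4,0.208,-0.028,0,-0.3,1.05,-5,0.208,-0.028,0,-0.3,1.05,-5.5,0.208,-0.028,0,-0.3,1.05,-5.7,0.208,-0.028,0,-0.3,1.05,-5.7,0.208,-0.028,0,-0.3,1.05,-5.7,0.208,-0.028,0]'

```text
clock: 2.43
tcp_pos: [0.5137, 0.0124, 0.1226]
orientation: [-0.067, 0.741, 0.663, 0.08]
wrist_force: [0.4, -0.4, 0.9]
finger_gap: -0.0001
grip_force: 0.0
```

```bash
python3 - <<'E'
from h import *
from scipy.spatial.transform import Rotation as Ro
i,K,T=cam("wrist"); j,Ks,Ts=cam("side"); np.savez("w2",i=i,K=K,T=T)
s=status.get_state();p=np.array(s["tcp_pos"]);q=s["orientation"];R=Ro.from_quat([*q[1:],q[0]]).as_matrix();print(s["clock"],p,R.round(3).tolist(),s["wrist_force"])
for d in(.008,.021):
    t=p+R[:,2]*d
    print(d,t.round(4),proj(K,T,t),proj(Ks,Ts,t))
    a,b=proj(K,T,t),proj(Ks,Ts,t); c=(0,255,0) if d<.01 else (0,0,255)
    cv2.circle(i,tuple(np.int32(a)),3,c,1); 
    j[tuple(np.int32(np.round(b)))[::-1]]=c
measure(np.load("w2.npz")["i"],K,T)
b=np.int32(b); cv2.imwrite("pics/w2.png",np.hstack([cv2.resize(i,(440,330)),cv2.resize(j[b[1]-50:b[1]+60,b[0]-70:b[0]+50],(360,330),interpolation=0)]))
E
```

```text
2.5333 [0.51446    0.01268437 0.1232699 ] [[0.106, 0.994, 0.03], [0.972, -0.11, 0.206], [0.208, 0.008, -0.978]] [ 0.1043532  -0.34138802  0.70297986]
0.008 [0.5147 0.0143 0.1154] [288.03580924 274.32463234] [270.91696886 202.96777662]
0.021 [0.5151 0.017  0.1027] [287.78672445 262.36861585] [270.26267799 207.73505832]
stand [0.527  0.1034] 743.5450980392156 cup [0.5232 0.0743] 740.8392156862744 off mm [ -3.8 -29.1] 0.0294
```

View pics/w2.png

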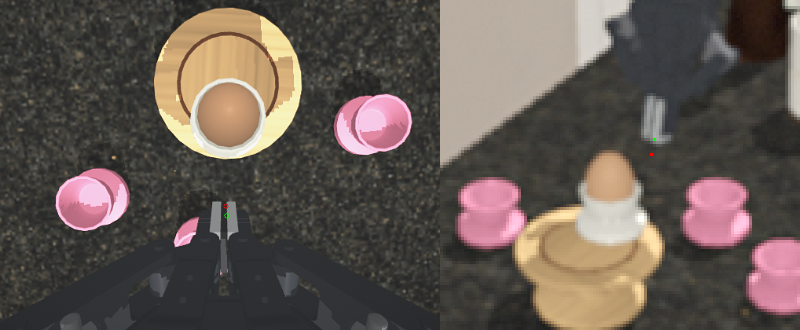

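The 8 mm tip point falls on the fingertip in the side view, so the tool geometry holds. The cup is still at (0.523,0.074). Now I'll go down to foot-edge height.

>>> apply_moves --moves '[0,0,-0.4,0,0,0,0,0,-0.9,0,0,0,0,0,-1.4,0,0,0,0,0,-1.8,0,0,0,0,0,-2.05,0,0,0,0,0,-2.1,0,0,0,0,0,-2.1,0,0,0,0,0,-2.1,0,0,0,0,0,-2.1,0,0,0,0,0,-2.1,0,0,0]'

```text
clock: 3.37
tcp_pos: [0.514, 0.0133, 0.0699]
orientation: [-0.067, 0.74, 0.664, 0.08]
wrist_force: [-0.2, -0.9, -0.4]
finger_gap: -0.0
grip_force: 0.0
```

>>> apply_moves --moves '[0.01,0.06,-0.04,0,0,0,0.02,0.14,-0.04,0,0,0,0.03,0.22,-0.04,0,0,0,0.04,0.3,-0.04,0,0,0,0.05,0.38,-0.04,0,0,0,0.06,0.45,-0.04,0,0,0,0.07,0.51,-0.04,0,0,0,0.07,0.56,-0.04,0,0,0,0.08,0.6,-0.04,0,0,0,0.08,0.62,-0.04,0,0,0,0.08,0.64,-0.04,0,0,0,0.08,0.64,-0.04,0,0,0]'

```text
clock: 4.37
tcp_pos: [0.5155, 0.0295, 0.0683]
orientation: [-0.068, 0.74, 0.664, 0.08]
wrist_force: [-0.2, -0.4, 1.7]
finger_gap: 0.0
grip_force: 0.0
```

```bash
python3 - <<'E'
from h import *
i,K,T=cam("wrist"); j,_,_=cam("side"); s=status.get_state(); print(s["tcp_pos"],s["wrist_force"])
measure(i,K,T,(.527,.1036),(.523,.0745))
cv2.imwrite("pics/w3.png",np.hstack([cv2.resize(i,(440,330)),cv2.resize(j[170:280,200:320],(360,330),interpolation=cv2.INTER_CUBIC)]))
E
```

```text
[0.51554942 0.02939729 0.06832377] [ 0.12733984 -0.41854985  0.04871396]
stand [0.5273 0.104 ] 1283.094117647059 cup [0.5228 0.0748] 772.0196078431372 off mm [ -4.5 -29.1] 0.0295
```

View pics/w3.png

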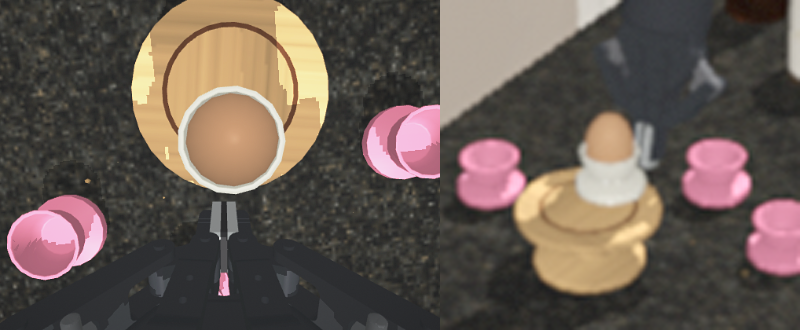

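The view shows the finger just short of the foot, with about 4 mm left and well centred. Now a slow first nudge.

>>> apply_moves --moves '[0.003,0.02,0,0,0,0,0.006,0.045,0,0,0,0,0.01,0.07,0,0,0,0,0.013,0.09,0,0,0,0,0.016,0.11,0,0,0,0,0.02,0.13,0,0,0,0,0.022,0.15,0,0,0,0,0.025,0.17,0,0,0,0,0.028,0.19,0,0,0,0,0.03,0.21,0,0,0,0,0.033,0.23,0,0,0,0,0.036,0.25,0,0,0,0,0.04,0.27,0,0,0,0,0.042,0.29,0,0,0,0,0.045,0.31,0,0,0,0,0.048,0.33,0,0,0,0,0.05,0.35,0,0,0,0,0.053,0.37,0,0,0,0,0.056,0.39,0,0,0,0,0.06,0.41,0,0,0,0]'

```text
clock: 6.13
tcp_pos: [0.517, 0.0397, 0.0683]
orientation: [-0.068, 0.74, 0.664, 0.08]
wrist_force: [0.9, -2.3, 0.3]
finger_gap: 0.0002
grip_force: 0.8
```

```bash
python3 - <<'E'
from h import *
i,K,T=cam("wrist"); j,_,_=cam("side"); s=status.get_state(); print(s["tcp_pos"],s["wrist_force"])
measure(i,K,T,(.527,.1036),(.523,.0785))
cv2.imwrite("pics/w4.png",np.hstack([cv2.resize(i,(440,330)),cv2.resize(j[170:280,200:320],(360,330),interpolation=cv2.INTER_CUBIC)]))
E
```

```text
[0.51704381 0.03977601 0.0683264 ] [-0.26620765 -1.87818555 -0.09538164]
stand [0.5268 0.1029] 3360.3607843137256 cup [0.5236 0.0788] 2517.5607843137254 off mm [ -3.2 -24.1] 0.0243
```

View pics/w4.png

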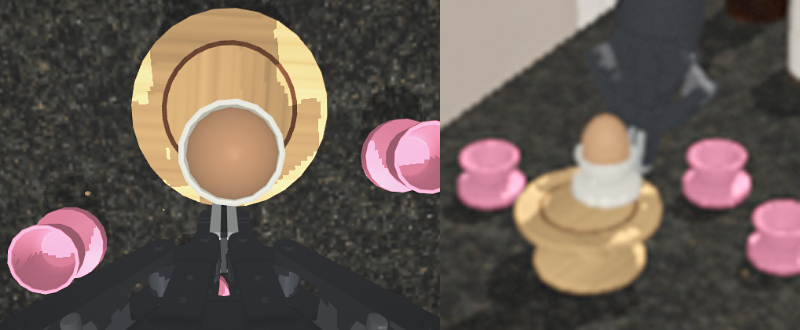

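Contact is made: about 2 N, and the cup has slid about 4 mm, with the egg upright. I'll keep pushing slowly.

>>> apply_moves --moves '[0.003,0.025,0,0,0,0,0.006,0.05,0,0,0,0,0.01,0.075,0,0,0,0,0.013,0.1,0,0,0,0,0.017,0.125,0,0,0,0,0.02,0.15,0,0,0,0,0.023,0.175,0,0,0,0,0.027,0.2,0,0,0,0,0.03,0.225,0,0,0,0,0.033,0.25,0,0,0,0,0.037,0.275,0,0,0,0,0.04,0.3,0,0,0,0,0.043,0.325,0,0,0,0,0.047,0.35,0,0,0,0,0.05,0.375,0,0,0,0,0.053,0.4,0,0,0,0,0.056,0.425,0,0,0,0,0.06,0.45,0,0,0,0,0.06,0.46,0,0,0,0,0.06,0.46,0,0,0,0]'

```text
clock: 7.9
tcp_pos: [0.5185, 0.0513, 0.0683]
orientation: [-0.068, 0.74, 0.664, 0.08]
wrist_force: [-0.5, -1.0, 0.6]
finger_gap: -0.0
grip_force: 0.6
```

```bash
python3 - <<'E'
from h import *
i,K,T=cam("wrist"); j,Ks,Ts=cam("side"); s=status.get_state(); print(s["tcp_pos"],s["wrist_force"])
measure(i,K,T,(.527,.1036),(.525,.089)); measure(j,Ks,Ts,(.524,.106),(.525,.089))
cv2.imwrite("pics/w5.png",np.hstack([cv2.resize(i,(440,330)),cv2.resize(j[170:280,200:320],(360,330),interpolation=cv2.INTER_CUBIC)]))
E
```

```text
[0.51851184 0.05127836 0.06832576] [ 0.59236842 -1.22163475  0.72269591]
stand [0.5266 0.1031] 1774.4392156862746 cup [0.5259 0.0902] 2529.364705882353 off mm [ -0.7 -12.9] 0.0129
stand [0.5219 0.1084] 892.4941176470588 cup [0.5255 0.0888] 100.2470588235294 off mm [  3.6 -19.6] 0.02
```

View pics/w5.png

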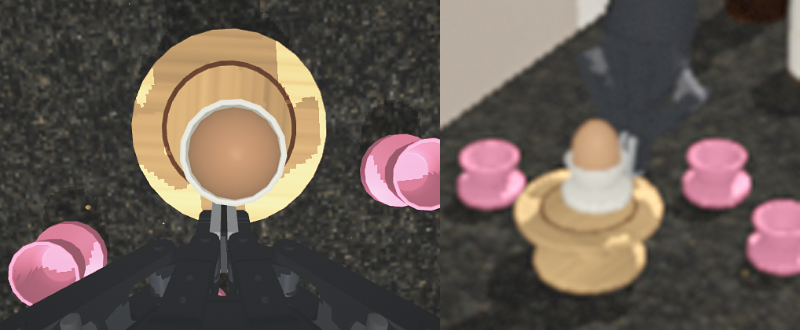

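The cup is at about (0.5257,0.0895), leaving about 14 mm in +y and 1 mm in +x. The stand hasn't moved and the egg is seated. Next I'll nudge another 13 mm.

>>> apply_moves --moves '[0.002,0.02,0,0,0,0,0.003,0.05,0,0,0,0,0.004,0.08,0,0,0,0,0.005,0.11,0,0,0,0,0.006,0.14,0,0,0,0,0.008,0.17,0,0,0,0,0.01,0.2,0,0,0,0,0.011,0.23,0,0,0,0,0.012,0.26,0,0,0,0,0.013,0.29,0,0,0,0,0.014,0.32,0,0,0,0,0.015,0.35,0,0,0,0,0.016,0.38,0,0,0,0,0.017,0.41,0,0,0,0,0.018,0.44,0,0,0,0,0.019,0.47,0,0,0,0,0.02,0.49,0,0,0,0,0.02,0.51,0,0,0,0,0.02,0.52,0,0,0,0,0.02,0.52,0,0,0,0]'

```text
clock: 9.67
tcp_pos: [0.519, 0.0642, 0.0683]
orientation: [-0.068, 0.74, 0.664, 0.08]
wrist_force: [0.0, -1.0, -0.6]
finger_gap: -0.0002
grip_force: 0.6
```

```bash
python3 - <<'E'
from h import *
i,K,T=cam("wrist"); j,Ks,Ts=cam("side"); s=status.get_state(); print(s["tcp_pos"],s["wrist_force"])
s0,c=measure(i,K,T,(.527,.1036),(.526,.102)); measure(j,Ks,Ts,(.524,.106),(.525,.102))
E
```

```text
[0.51901943 0.06425866 0.06832435] [-0.05057554 -0.77618815  0.45113751]
stand [0.5267 0.1035] 1843.6470588235295 cup [0.5278 0.1029] 2536.396078431372 off mm [ 1.2 -0.6] 0.0013
stand [0.5219 0.1084] 819.4941176470588 cup [0.526  0.1018] 93.21176470588233 off mm [ 4.1 -6.6] 0.0078
```

The cup is now centred to within about 2 mm. I'll back off gently, lift away and check.

>>> apply_moves --moves '[0,-0.03,0,0,0,0,-0.01,-0.1,0,0,0,0,-0.02,-0.2,0,0,0,0,-0.04,-0.4,0,0,0,0,-0.08,-0.7,0,0,0,0,-0.1,-1,0,0,0,0,-0.15,-1.4,0,0,0,0,-0.2,-1.8,0,0,0,0,-0.2,-2,0.3,0,0,0,-0.2,-2.2,0.9,0,0,0,-0.2,-2.4,1.8,0,0,0,-0.2,-2.6,2.8,0,0,0,-0.2,-2.8,3.8,0,0,0,-0.2,-3,4.8,0,0,0,-0.2,-3,5.4,0,0,0,-0.2,-3,5.6,0,0,0,-0.2,-3,5.6,0,0,0,-0.2,-3,5.6,0,0,0]'

```text
clock: 11.27
tcp_pos: [0.5138, -0.011, 0.2079]
orientation: [-0.068, 0.741, 0.664, 0.08]
wrist_force: [-0.6, 0.3, -1.0]
finger_gap: -0.0002
grip_force: 0.0
```

```bash
python3 - <<'E'
from h import *
i,K,T=cam("wrist"); j,Ks,Ts=cam("side"); s=status.get_state(); print(s["tcp_pos"],s["wrist_force"])
s0,c=measure(i,K,T,(.527,.1036),(.526,.102)); p=np.int32(proj(K,T,(.527,.104,.06))); print(p)
y,x=max(0,p[1]-75),p[0]-75
cv2.imwrite("pics/w6.png",np.hstack([cv2.resize(i[y:y+150,x:x+150],(440,440),interpolation=cv2.INTER_CUBIC),cv2.resize(j[170:280,200:290],(360,440),interpolation=cv2.INTER_CUBIC)]))
E
```

```text
[ 0.51318051 -0.01061018  0.20699871] [-0.79111471  0.16196369  0.25460619]
stand [0.527  0.1034] 376.2274509803922 cup [0.5283 0.103 ] 210.46274509803922 off mm [ 1.4 -0.3] 0.0014
[285 101]
```

View pics/w6.png

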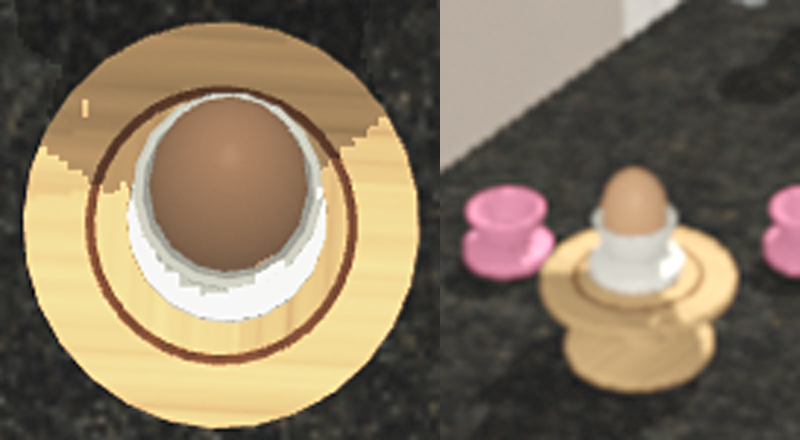

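The foot stands wholly inside the ring: its edges are at x=128 and 327, and the ring's inner edges at 97 and 348. The egg is seated, so I'm handing in.

```bash
python3 -c "
from workcell import job;print(job.hand_in())"
```

```text
the job is handed in; nothing more can be done
None
```

The egg cup's whole foot now stands inside the dark ring, about 1.5 mm off-centre, with the egg still in it and the stand where it was; the job was handed in at about 11 s.

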